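# Line up the copper couplings by size on the display ledge

### The arm

A 6-joint arm with a two-finger parallel gripper is mounted at the origin on the work surface. World frame = base frame: x ahead of the robot, y to its left, z up, the work surface at z = 0. Lengths are in mm, angles in rad, forces in N, time in s.
With the tool pointing down it reaches from about 350 to 975 mm from the base axis. Payload 7.1 kg.
Tool frame: the origin (TCP) lies between the finger pads; the fingertips stand 17 mm ahead of it and the grasp point (between the pads) lies 2 mm behind it; z points along the fingers, y is the line along which they close (so a half turn about z gives the same grasp; the last joint's range is limited). The gripper opens to 88 mm and grips with 3 to 60 N. Pads are 20 mm wide; open, the fingers measure 115 mm over their backs; the gripper's body (75 mm by 178 mm) begins 61 mm behind the grasp point.
Start: joints at [-1.226, 0.423, 1.63, -0, 1.089, -0.019], TCP at [222.409, -584.071, 217.175] pointing down, gripper open.
Joint ranges: [-3, 3], [-0.9, 2.11], [0.09, 2.58], [-1.31, 4.45], [0.11, 2.69], [-2.54, 2.54]. Speed limits (rad/s): [2.39, 2.39, 3.01, 3.14, 3.14, 3.14].

### API

Orientations are given as a rotation vector (axis times angle).
In Python, from workcell import ctrl, vision, telemetry, close_job gives the robot as it stands (ctrl), with the cameras (vision), the readings (telemetry) and the job as plain functions.
- The arm moves only by the tool tcp_steps, called after "Call:" by a JSON object that holds its "method" and its "body". Schema: {"type":"object","properties":{"deltas":{"type":"string"},"aperture":{"type":"number"},"only":{"type":"string"},"quiet":{"type":"boolean"},"lines":{"type":"string"}},"required":["deltas"],"additionalProperties":false}. deltas is a string of 1 to 5 rows, parted by a bar, with the numbers parted by commas; each row has 6 numbers: dx, dy, dz in parts of the range, where 1.0 means 250 mm, then a rotation vector rx, ry, rz in a scale on which 1.0 is pi rad; each row shifts and turns the commanded pose from where the row before left it, along the tool's axes as they then stand; what a row does not reach is not made up. A row lasts 1/12 s, in which the tool goes at most 41.7 mm and 0.125 rad, less where a joint would pass 70% of its speed; a pose out of reach is approached as far as the arm can. aperture is the finger opening in mm, set as the call begins (left out keeps the last). The fingers move at their own pace and stop on an object; the grip force is fixed at half the most. Time passes only in rows, so rows that do not move let the fingers close. The tool returns the time, the measured TCP pose, the force, the opening and the grip force at its end. only (a regular expression) keeps the lines of the reply that match it, lines (a string "A,B") keeps lines A to B, and quiet returns only ok. Input that does not fit is refused with a message, and nothing moves.
- telemetry.get_obs(): the state, without advancing time (a new reading comes with each control period).
- vision.get_image(name): name is "side" or "top" or "wrist"; returns a dict with "img" (480x640x3 uint8, red, green, blue), "fx", "fy", "cx", "cy" (pixels), "R" (3x3) and "t" (3): a world point X has camera coordinates R X + t. Camera axes: x right, y down, z forward; pixel columns grow to the right and rows downward; lengths in mm; the calibration is good to about 2 mm. A picture is of the moment at which its call begins. There is no depth.
- close_job(): hands the job in; it is judged then, once.
The state is a dict: "t": time; "qpos": joint angles; "qvel": joint speeds; "joint_torque": joint torques, N m; "ee_pos": TCP position; "orientation": TCP orientation; "ft_force": force on the tool from outside, world axes, zero at the start; "moment": the same for the moment, N m; "width": finger opening in mm; "grasp_force": force on a finger pad.
Only numpy, scipy, OpenCV 4.12 (cv2) and the standard library are available. Lean on these libraries where they do the work, as an engineer would, in place of code of your own. Each camera call takes 0.05 s, during which the arm holds its last target. There are 200 camera calls.

### The job

Line up the four copper couplings in order of size along the display ledge, each standing upright in the middle of its own coloured pad: the largest on the red pad at one end, then the next smaller beside it and so on down to the smallest on the blue pad at the other end. One of them is still in the clamp fixture: swing its lid back past upright so that it stays open, lift the coupling out, and leave the lid open.

Things in the scene. Friction and masses are not known exactly. Their poses are not given: they have to be found in the camera images.
- coupling_54: largest copper pipe coupling: an upright, open-ended round tube 54 mm outside diameter, 50 mm tall (3.5 mm wall, slight groove at mid height). Origin at the centre of its underside, z up its axis. Three of the four couplings stand on a black 8 mm counter mat, the fourth (any of them) stands on the 8 mm high base of the clamp fixture, under its lid.
- coupling_42: second largest copper pipe coupling: an upright, open-ended round tube 42 mm outside diameter, 44 mm tall (3.5 mm wall, slight groove at mid height). Origin at the centre of its underside, z up its axis. Three of the four couplings stand on a black 8 mm counter mat, the fourth (any of them) stands on the 8 mm high base of the clamp fixture, under its lid.
- coupling_32: third largest copper pipe coupling: an upright, open-ended round tube 32 mm outside diameter, 38 mm tall (3.5 mm wall, slight groove at mid height). Origin at the centre of its underside, z up its axis. Three of the four couplings stand on a black 8 mm counter mat, the fourth (any of them) stands on the 8 mm high base of the clamp fixture, under its lid.
- coupling_22: smallest copper pipe coupling: an upright, open-ended round tube 22 mm outside diameter, 32 mm tall (3.5 mm wall, slight groove at mid height). Origin at the centre of its underside, z up its axis. Three of the four couplings stand on a black 8 mm counter mat, the fourth (any of them) stands on the 8 mm high base of the clamp fixture, under its lid.
- pad_red: red round pad, 66 mm diameter, 2 mm thick, fixed on the white 12 mm high display ledge, at one end of the row: for the largest coupling. Origin at the centre of its underside; its top, on which a coupling stands, is 2 mm higher (14 mm above the counter). The four pads are in one straight row, 85 mm apart; the ledge is 80 mm deep across the row.
- pad_blue: blue round pad, 66 mm diameter, 2 mm thick, fixed on the white 12 mm high display ledge, at the other end of the row: for the smallest coupling. Origin at the centre of its underside; its top, on which a coupling stands, is 2 mm higher (14 mm above the counter). The four pads are in one straight row, 85 mm apart; the ledge is 80 mm deep across the row.
- pad_yellow: yellow round pad, 66 mm diameter, 2 mm thick, fixed on the white 12 mm high display ledge, one of the two inner places; may be next to red or next to blue. Origin at the centre of its underside; its top, on which a coupling stands, is 2 mm higher (14 mm above the counter). The four pads are in one straight row, 85 mm apart; the ledge is 80 mm deep across the row.
- pad_green: green round pad, 66 mm diameter, 2 mm thick, fixed on the white 12 mm high display ledge, one of the two inner places; may be next to red or next to blue. Origin at the centre of its underside; its top, on which a coupling stands, is 2 mm higher (14 mm above the counter). The four pads are in one straight row, 85 mm apart; the ledge is 80 mm deep across the row.
- lid (a joint): hinged frame lid of the grey clamp fixture: 0 = shut, level (as at the start), pi/2 = upright, 2.0 = stop. Level hinge on the fixture's far side from the robot, 66 mm high. Swings freely (0.18 kg): falls shut before upright; past upright it falls back to the stop and stays, standing 200 mm high behind the nest, so grip the coupling there with fingers closing parallel to the hinge.
- lid_handle (a point): middle of the lid's orange round handle bar: 10 mm diameter, 72 mm clear length, 38 mm clear of the lid frame, 66 mm above the counter when shut. y lies along the bar, parallel to the hinge; x points from bar to hinge axis, 143 mm away. With the lid shut, the coupling in the fixture stands 88 mm from the bar along x, under two thin rods. Posts stand 45 mm to its sides.

How it is judged (in metres and radians):
At the end, for the whole second after the job is handed in: Each coupling stands upright (within 0.1 rad), released and at rest on its own pad, within 12 mm of the pad's centre: 54 mm on red, 42 mm on the inner pad next to red, 32 mm on the inner pad next to blue, 22 mm on blue; the fixture lid stays open (joint above 1.75 rad) (horizontal distance between coupling_54 and pad_red below 0.012 m and horizontal distance between coupling_22 and pad_blue below 0.012 m and ((horizontal distance between pad_red and pad_yellow below 0.12 m and horizontal distance between coupling_42 and pad_yellow below 0.012 m and horizontal distance between coupling_32 and pad_green below 0.012 m) or (horizontal distance between pad_red and pad_green below 0.12 m and horizontal distance between coupling_42 and pad_green below 0.012 m and horizontal distance between coupling_32 and pad_yellow below 0.012 m)) and value of joint lid above 1.75 rad and angle between each of coupling_54, coupling_42, coupling_32, coupling_22's own z axis and vertical below 0.1 rad and height (world z) of each of coupling_54, coupling_42, coupling_32, coupling_22 below 0.02 m and linear speed of each of coupling_54, coupling_42, coupling_32, coupling_22 below 0.02 m/s and contact force between each of coupling_54, coupling_42, coupling_32, coupling_22 and the fingers below 0.1 N); the robot touches nothing.
It also fails if it takes over 122 s, if anything falls off the work surface, if the arm or the gripper's body presses on something with over 40 N, if the wrist force passes 120 N, or if a joint passes its speed limit or range.

## Working session

There is one attempt and no reset: what is moved stays moved. The work goes in short steps, Python scripts to look and compute and a tool call to move; the robot and the scene stay as the last step left them, time stands still between calls to the robot, and variables do not carry over. Pictures are saved under pics/ and viewed, at most 14 in all, crops included, and the job is handed in when it is done.

```bash
ls; mkdir -p pics
```

Run:
```python
from workcell import ctrl, vision, telemetry, close_job
import cv2,numpy as np
o=telemetry.get_obs();print(o)
for n in("top","side"):
    d=vision.get_image(n);cv2.imwrite(f"pics/{n}0.png",d["img"][:,:,::-1]);print(n,d["fx"],d["cx"],d["cy"],np.round(d["R"],3).tolist(),d["t"])
```

```text
pics
workcell.py
{'t': 0.0, 'qpos': array([-1.22601494e+00,  4.23822853e-01,  1.63070938e+00, -1.04217812e-05,
        1.08860401e+00, -1.89764958e-02]), 'qvel': array([ 2.82400303e-03, -1.41953772e-03, -7.32619328e-05, -1.98057082e-04,
       -7.84372623e-04,  8.87152149e-05]), 'joint_torque': array([-6.16586385e-04, -5.44633627e+01, -2.73665410e+01,  6.43647043e-02,
        2.28442188e-02, -1.20366967e-04]), 'ee_pos': array([ 222.2071106 , -583.54520674,  216.40532647]), 'orientation': array([-3.08827591e+00, -5.67976728e-01,  4.07349198e-04]), 'ft_force': array([-0.43977179,  0.00246217,  0.66085481]), 'moment': array([ 0.01782423, -0.01696691, -0.01693993]), 'grasp_force': 0.0, 'width': 87.61018903367996}
top 552.2221989571441 329.7072898629666 235.35413105179717 [[0.019, -1.0, -0.002], [-0.989, -0.018, -0.146], [0.146, 0.005, -0.989]] [ -26.82157229  534.63613683 1009.54916584]
side 445.29724331687993 316.2663852075557 239.85583185553182 [[-0.969, -0.246, 0.019], [-0.148, 0.518, -0.843], [0.198, -0.819, -0.538]] [485.98200456 172.0661327  690.85669204]
```

View pics/top0.png

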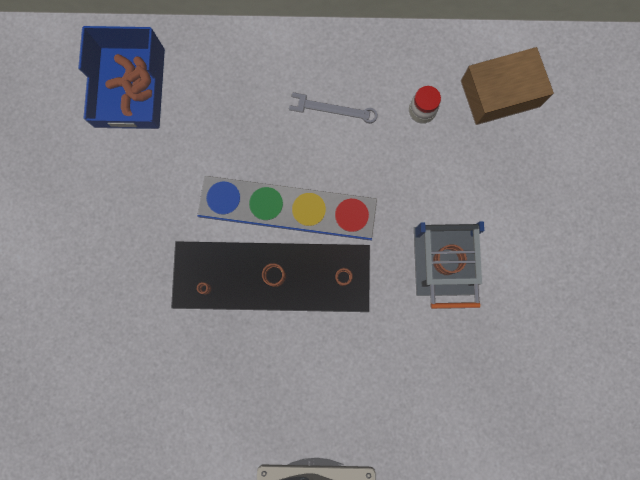

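View pics/side0.png

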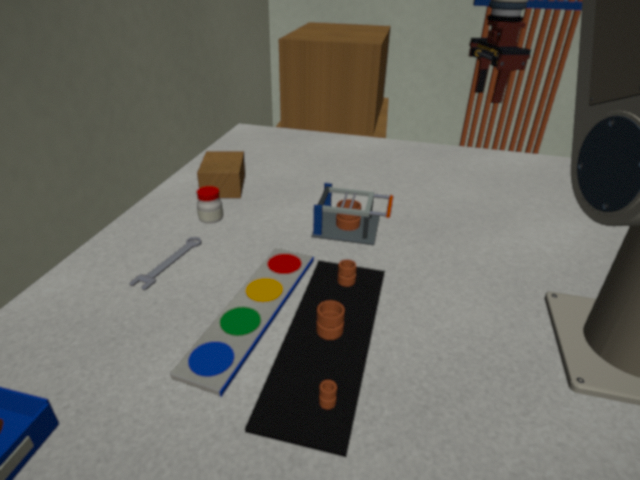

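The top view shows the pads blue (223,198), green (266,203), yellow (308,208) and red (352,215). Couplings are on the mat at (202,288), (273,275) and (343,277), and in the fixture at (449,259). The orange handle is at (455,305). The side view agrees. Next I'll measure them.

Create h.py:
```python
from workcell import ctrl, vision, telemetry, close_job
import cv2,numpy as np
from scipy.spatial.transform import Rotation as Ro
def ray(d,p,z):
    v=np.array([(p[0]-d["cx"])/d["fx"],(p[1]-d["cy"])/d["fy"],1.])
    R=np.array(d["R"]);c=-R.T@d["t"];w=R.T@v
    return c+w*(z-c[2])/w[2]
def hsv(d): return cv2.cvtColor(d["img"],cv2.COLOR_RGB2HSV)
def blobs(m,a=40,k=3):
    m=cv2.morphologyEx(m,cv2.MORPH_CLOSE,np.ones((k,k)))
    return [c for c in cv2.findContours(m,cv2.RETR_EXTERNAL,cv2.CHAIN_APPROX_NONE)[0] if cv2.contourArea(c)>a]
def cen(c):
    m=cv2.moments(cv2.convexHull(c));return np.array([m["m10"],m["m01"]])/m["m00"]
def tool(target,yaw=None):
    "offset to a world point in tool axes"
    o=telemetry.get_obs();R=Ro.from_rotvec(o["orientation"])
    return np.round(R.inv().apply(np.array(target)-o["ee_pos"]),1)
```

Run:
```python
from h import *
PR={"red":(0,8),"yellow":(20,32),"green":(50,80),"blue":(105,125)}
for n in("top","side"):
    d=vision.get_image(n);H=hsv(d);print(n)
    for k,(a,b) in PR.items():
        m=cv2.inRange(H,(a,130,90),(b,255,255))
        for c in blobs(m,150,1):
            p=cen(c)
            w=ray(d,p,14)
            if cv2.contourArea(c)>400 : print(k,p.round(1),w.round(1),cv2.contourArea(c))
    m=cv2.inRange(H,(3,110,50),(18,255,255))
    for c in blobs(m,40,5):
        p=cen(c);x,y,w,h=cv2.boundingRect(c)
        print("cu",p.round(1),(x,y,w,h),ray(d,p,28).round(1),ray(d,p,66).round(1),np.median(H[m>0],0) if 0 else "",
          [ray(d,q,66).round(0)[:2].tolist() for q in cv2.boxPoints(cv2.minAreaRect(c))] if w>2*h or n=="side" else "")
```

```text
top
red [351.5 214.6] [580.6 -58.8  14. ] 792.5
red [427.2  97.9] [ 822.7 -208.6   14. ] 466.5
yellow [308.5 208.9] [590.5  25.6  14. ] 790.0
green [265.7 203. ] [600.7 109.9  14. ] 645.5
blue [222.9 197.4] [610.4 194.4  14. ] 777.5
blue [117.   73.3] [864.  422.1  14. ] 2390.0
cu [455.3 305. ] (431, 303, 49, 5) [ 408.4 -255.9   28. ] [ 407.4 -247.5   66. ]  [[410.0, -203.0], [412.0, -291.0], [405.0, -290.0], [403.0, -203.0]]
cu [202.4 287.8] (197, 283, 13, 11) [431.8 222.3  28. ] [430.  213.4  66. ]  
cu [343.2 276.3] (335, 268, 17, 17) [458.5 -44.   28. ] [455.8 -43.2  66. ]  
cu [272.9 274.5] (262, 264, 23, 22) [459.5  89.6  28. ] [456.7  85.6  66. ]  
cu [450.  259.1] (435, 245, 31, 29) [ 495.  -247.2   28. ] [ 490.9 -239.    66. ]  
cu [128.6  82.5] (106, 55, 45, 60) [838.6 391.6  28. ] [822.1 376.6  66. ]  
cu [506.5  85. ] (462, 48, 91, 75) [ 846.9 -364.5   28. ] [ 830.1 -352.1   66. ]  
side
red [283.9 263.4] [579.9 -57.7  14. ] 494.5
yellow [263.9 289.5] [589.6  26.5  14. ] 664.5
green [239.7 320.9] [599.5 111.5  14. ] 808.5
blue [ 16.9 414.6] [802.9 344.4  14. ] 1671.5
blue
[... 1015 characters left out ...]
0], [815.0, -441.0], [716.0, -199.0], [809.0, -172.0]]
cu [334.5  78.5] (278, 23, 112, 114) [  797.6 -1506.1    28. ] [  762.9 -1339.5    66. ]  [[789.0, -623.0], [1590.0, -3110.0], [721.0, -3144.0], [466.0, -676.0]]
cu [518.4  84.1] (460, 10, 120, 143) [  -28.8 -1674.8    28. ] [    1.9 -1494.8    66. ]  [[278.0, -686.0], [-626.0, -9846.0], [-1042.0, -5164.0], [77.0, -564.0]]
cu [519.   29.3] (499, 9, 41, 41) [ -274.7 -3709.     28. ] [ -224.5 -3367.9    66. ]  [[7.0, -2568.0], [-322.0, -5778.0], [-651.0, -5203.0], [-191.0, -2431.0]]
cu [486.8  23.1] (482, 7, 10, 31) [  -42.3 -4034.4    28. ] [  -10.5 -3667.5    66. ]  [[78.0, -2850.0], [-119.0, -5274.0], [-177.0, -5146.0], [40.0, -2806.0]]
```

Measurements agree across both views. The pads are 85 mm apart in a row, and handle to coupling is 87 mm. In the fixture is coupling 54, the 42 is at (459,87), the 32 at (458,-43) and the 22 at (431,222). I'll start with the lid: turn the tool so the fingers close along x.

Units first: shifts go in shares of 250 mm and turns go in shares of pi rad. So -0.12 rad / 3.1416 = -0.0382.

Call:
{"method": "tcp_steps", "body": {"deltas": "0,0,0,0,0,-0.0382 | 0,0,0,0,0,-0.0382 | 0,0,0,0,0,-0.0382 | 0,0,0,0,0,-0.0382 | 0,0,0,0,0,-0.0382", "aperture": 36}}

```text
t: 0.62
ee_pos: [222.4, -583.9, 216.9]
orientation: [-2.779, -1.464, -0.0]
ft_force: [-0.1, -0.2, -0.9]
width: 57.8
grasp_force: 0.0
```

Call:
{"method": "tcp_steps", "body": {"deltas": "0,0,0,0,0,-0.0382 | 0,0,0,0,0,-0.0382 | 0,0,0,0,0,-0.0382 | 0,0,0,0,0,-0.0382 | 0,0,0,0,0,-0.0382"}}

```text
t: 1.03
ee_pos: [222.4, -583.9, 217.0]
orientation: [-2.222, -2.22, -0.0]
ft_force: [-0.3, 0.1, -0.2]
width: 36.4
grasp_force: 0.0
```

Call:
{"method": "tcp_steps", "body": {"deltas": "0.136,0.076,0.036,0,0,0 | 0.136,0.076,0.036,0,0,0 | 0.136,0.076,0.036,0,0,0 | 0.136,0.076,0.036,0,0,0 | 0.136,0.076,0.036,0,0,0"}}

```text
t: 1.45
ee_pos: [319.0, -413.1, 171.8]
orientation: [2.23, 2.213, 0.0]
ft_force: [2.0, -0.2, 0.8]
width: 35.8
grasp_force: 0.0
```

Call:
{"method": "tcp_steps", "body": {"deltas": "0.136,0.076,0.036,0,0,0 | 0.136,0.076,0.036,0,0,0 | 0.136,0.076,0.036,0,0,0 | 0.136,0.076,0.036,0,0,0 | 0,0,0,0,0,0"}}

```text
t: 1.87
ee_pos: [396.6, -273.8, 134.7]
orientation: [-2.222, -2.216, -0.001]
ft_force: [-1.0, -0.2, -0.4]
width: 36.0
grasp_force: 0.0
```

```bash
python3 -c "
from h import *
print(tool((407,-246,63)))
d=vision.get_image('top');H=hsv(d)
for c in blobs(cv2.inRange(H,(3,110,50),(18,255,255)),40,3):print(cen(c),cv2.boundingRect(c))
d=vision.get_image('wrist');cv2.imwrite('pics/w1.png',d['img'][:,:,::-1])"
```

```text
[27.6 10.5 71.7]
[454.85765766 305.01801802] (431, 303, 48, 5)
[202.02366864 287.78106509] (197, 283, 11, 11)
[343.12814274 276.28791565] (335, 268, 17, 17)
[272.94348786 274.47284768] (262, 264, 23, 22)
[449.7027451  267.47529412] (435, 263, 30, 11)
[450.80555556 247.57407407] (441, 245, 22, 6)
[128.55271739  82.54655797] (106, 55, 45, 60)
[506.47483023  84.97519929] (462, 48, 91, 75)
```

View pics/w1.png

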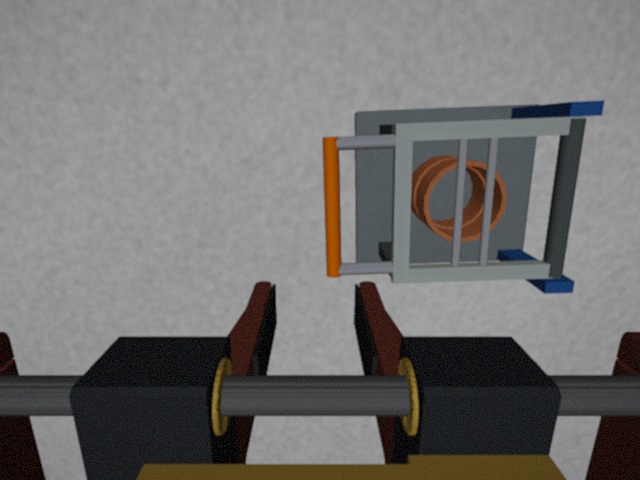

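The wrist view shows the orange bar at x≈332, from y=137 to 276, nearly square to the fingers. The frame starts at x≈393. I'll fix its position from the wrist view.

```bash
python3 -c "
from h import *
d=vision.get_image('wrist');H=hsv(d)
for c in blobs(cv2.inRange(H,(5,150,120),(18,255,255)),300,1):
  x,y,w,h=cv2.boundingRect(c);p=cen(c)
  print(p,(x,y,w,h),ray(d,p,66).round(1),[ray(d,q,66).round(1)[:2] for q in cv2.boxPoints(cv2.minAreaRect(c))])
"
```

```text
[331.62733315 201.64308477] (323, 134, 17, 140) [ 406.6 -244.3   66. ] [array([ 401. , -203.6]), array([ 409.2, -203.4]), array([ 413.2, -291.8]), array([ 404.1, -292.1])]
```

To row units: 27 mm / 250 = 0.108, 25 mm / 250 = 0.1, -0.04 rad / 3.1416 = -0.0127.

Call:
{"method": "tcp_steps", "body": {"deltas": "0.108,0.04,0.02,0,0,-0.0127 | 0,0,0.1,0,0,0 | 0,0,0.1,0,0,0 | 0,0,0.068,0,0,0 | 0,0,0,0,0,0"}}

```text
t: 2.43
ee_pos: [403.7, -252.8, 61.9]
orientation: [-2.184, -2.253, 0.001]
ft_force: [-1.0, 0.3, -0.4]
width: 35.9
grasp_force: 0.0
```

```bash
python3 -c "
from h import *
print(tool((407,-246.5,63)))"
```

```text
[ 6.2  3.5 -1.1]
```

Call:
{"method": "tcp_steps", "body": {"deltas": "0,0,0,0,0,0 | 0,0,0,0,0,0 | 0,0,0,0,0,0 | 0,0,0,0,0,0 | 0,0,0,0,0,0", "aperture": 4}}

```text
t: 2.85
ee_pos: [406.3, -252.9, 65.1]
orientation: [2.183, 2.256, 0.001]
ft_force: [0.9, -0.3, 0.0]
width: 6.6
grasp_force: 0.6
```

Call:
{"method": "tcp_steps", "body": {"deltas": "0,0,0,0,0,0 | 0,0,0,0,0,0 | 0,0,0,0,0,0"}}

```text
t: 3.1
ee_pos: [407.0, -252.9, 64.9]
orientation: [2.182, 2.256, 0.001]
ft_force: [2.9, -0.3, 5.2]
width: 4.2
grasp_force: 4.6
```

```bash
python3 -c "
from h import *
for n in ('wrist','side'):
  d=vision.get_image(n);cv2.imwrite(f'pics/{n}2.png',d['img'][:,:,::-1] if n=='wrist' else cv2.resize(d['img'][140:280,280:460,::-1],None,fx=3,fy=3))"
```

```text
(no output)
```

View pics/wrist2.png

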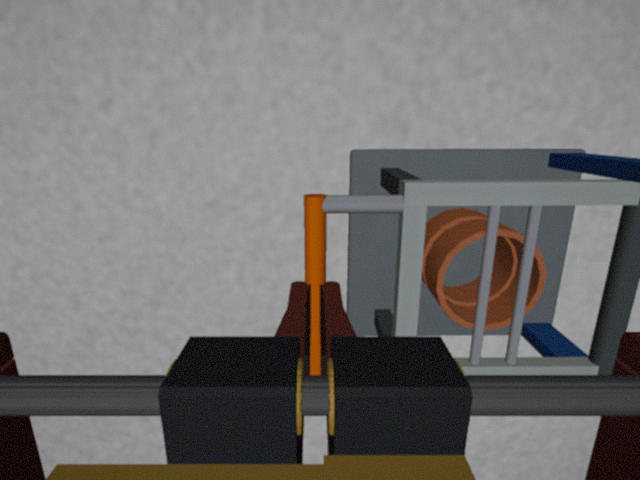

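View pics/side2.png

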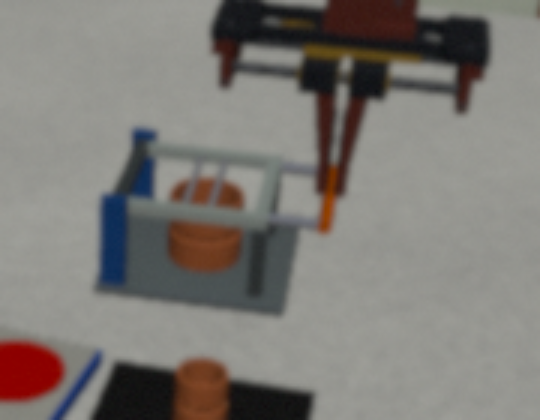

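The wrist view shows the fingers closed around the bar, with the bar running between them at (315,285–375). The side crop puts the fingertips near (330,190), which looks high. I'll compare with the projection.

```bash
python3 -c "
from h import *
o=telemetry.get_obs();print(o['ee_pos'],o['width'],o['grasp_force'])
d=vision.get_image('side');R=np.array(d['R'])
for z in (48,56,64,72):
  c=R@np.array([407,-253,z])+d['t'];u=d['fx']*c[0]/c[2]+d['cx'];v=d['fy']*c[1]/c[2]+d['cy'];print(z,(u-280)*3,(v-140)*3)
c=R@np.array([407,-210,66])+d['t'];print((d['fx']*c[0]/c[2]+d['cx']-280)*3,(d['fy']*c[1]/c[2]+d['cy']-140)*3)
d=vision.get_image('wrist');H=hsv(d)
for c in blobs(cv2.inRange(H,(5,150,120),(18,255,255)),300,1):
  print(cv2.boundingRect(c),[ray(d,q,66).round(1)[:2] for q in cv2.boxPoints(cv2.minAreaRect(c))])
print(-np.array(d['R']).T@d['t'])
"
```

```text
[ 407.00673924 -252.9360712    64.90741135] 4.2267171092101945 4.978326670825481
48 325.89260916495977 216.11995095110763
56 327.0873078307575 206.2473354912546
64 328.2928972629214 196.2847221503703
72 329.50952706220494 186.23087467469347
321.5320427464544 222.42266815582207
(437, 231, 47, 97) [array([ 464. , -262.8]), array([ 463.3, -215.1]), array([ 481.4, -216.7]), array([ 483.6, -264.7])]
(305, 195, 20, 180) [array([ 401.1, -203. ]), array([ 409.4, -202.8]), array([ 413. , -293.3]), array([ 403.5, -293.6])]
[ 404.11375197 -174.29761225  232.01038751]
```

Call:
{"method": "tcp_steps", "body": {"deltas": "0,0,0,0,0,0 | 0,0,0,0,0,0 | 0,0,0,0,0,0"}}

```text
t: 3.55
ee_pos: [407.0, -252.9, 64.9]
orientation: [2.183, 2.256, 0.001]
ft_force: [2.1, 1.5, 6.1]
width: 3.7
grasp_force: 5.0
```

The opening is 4 mm with almost no grip force on a 10 mm bar, so the fingertips have slid up onto the bar. I'll open, go 12 mm lower and close again.

Call:
{"method": "tcp_steps", "body": {"deltas": "0,0,0,0,0,0 | 0,0,0,0,0,0 | 0,0,0,0,0,0 | 0,0,0,0,0,0", "aperture": 34}}

```text
t: 3.88
ee_pos: [405.1, -252.0, 63.8]
orientation: [-2.183, -2.257, 0.001]
ft_force: [-0.6, -0.7, 0.8]
width: 26.9
grasp_force: 0.0
```

Call:
{"method": "tcp_steps", "body": {"deltas": "0.024,0,0.028,0,0,0 | 0,0,0.028,0,0,0 | 0,0,0,0,0,0 | 0,0,0,0,0,0 | 0,0,0,0,0,0"}}

```text
t: 4.3
ee_pos: [405.4, -246.2, 49.9]
orientation: [-2.184, -2.257, 0.0]
ft_force: [-0.6, -0.7, -0.5]
width: 33.9
grasp_force: 0.0
```

Call:
{"method": "tcp_steps", "body": {"deltas": "0,0,0,0,0,0 | 0,0,0,0,0,0 | 0,0,0,0,0,0 | 0,0,0,0,0,0 | 0,0,0,0,0,0", "aperture": 2}}

```text
t: 4.72
ee_pos: [406.9, -246.6, 50.6]
orientation: [2.184, 2.255, 0.002]
ft_force: [4.2, 4.2, -1.2]
width: 9.2
grasp_force: 30.0
```

Call:
{"method": "tcp_steps", "body": {"deltas": "0,0,0,0,0,0 | 0,0,0,0,0,0 | 0,0,0,0,0,0"}}

```text
t: 4.97
ee_pos: [406.9, -246.6, 50.6]
orientation: [2.183, 2.256, 0.002]
ft_force: [4.5, 2.4, -0.9]
width: 9.2
grasp_force: 30.0
```

The bar is now properly gripped at 9.2 mm and 30 N. Next I'll lift it along the 143 mm arc.

To row units: -14.3 mm / 250 = -0.0572, -14.1 mm / 250 = -0.0564.

Call:
{"method": "tcp_steps", "body": {"deltas": "0,0.0028,-0.0572,0,0,0 | 0,0.0084,-0.0564,0,0,0 | 0,0.014,-0.0552,0,0,0 | 0,0.0196,-0.0536,0,0,0 | 0,0.0248,-0.0516,0,0,0"}}

```text
t: 5.38
ee_pos: [425.8, -246.3, 119.8]
orientation: [2.182, 2.253, 0.004]
ft_force: [15.8, 2.4, -12.5]
width: 9.0
grasp_force: 30.0
```

Call:
{"method": "tcp_steps", "body": {"deltas": "0,0,0,0,0,0"}}

```text
t: 5.47
ee_pos: [426.6, -246.4, 121.1]
orientation: [2.181, 2.253, 0.005]
ft_force: [7.7, 0.7, -5.5]
width: 9.1
grasp_force: 30.0
```

```bash
python3 -c "
from h import *
o=telemetry.get_obs();import math
print(tool((406.9+143*(1-math.cos(.6)),-246.6+5.7*(1-math.cos(.6)),50.6+143*math.sin(.6))))"
```

```text
[  0.6   5.4 -10.2]
```

To row units: -12 mm / 250 = -0.048, 11.8 mm / 250 = 0.0472.

Call:
{"method": "tcp_steps", "body": {"deltas": "0,0.0308,-0.048,0,0,0 | 0,0.0356,-0.0448,0,0,0 | 0,0.04,-0.0412,0,0,0 | 0,0.0436,-0.0368,0,0,0 | 0,0.0472,-0.0324,0,0,0"}}

```text
t: 5.88
ee_pos: [471.3, -244.5, 170.1]
orientation: [-2.183, -2.257, 0.004]
ft_force: [-5.1, -2.7, 5.5]
width: 9.3
grasp_force: 30.0
```

Call:
{"method": "tcp_steps", "body": {"deltas": "0,0,0,0,0,0"}}

```text
t: 5.97
ee_pos: [473.5, -244.5, 171.4]
orientation: [2.183, 2.258, -0.0]
ft_force: [-5.1, -1.4, 8.6]
width: 9.1
grasp_force: 30.0
```

```bash
python3 -c "
import math
from h import *
o=telemetry.get_obs()['ee_pos']
print(math.atan2(o[2]-50.6,549.9-o[0]),math.hypot(o[2]-50.6,549.9-o[0]))"
```

```text
1.0069009501055832 142.95459834789966
```

To row units: 14.2 mm / 250 = 0.0568, -4.2 mm / 250 = -0.0168.

Call:
{"method": "tcp_steps", "body": {"deltas": "0,0.05,-0.0276,0,0,0 | 0,0.0528,-0.0224,0,0,0 | 0,0.0544,-0.0168,0,0,0 | 0,0.056,-0.0116,0,0,0 | 0,0.0568,-0.0056,0,0,0"}}

```text
t: 6.38
ee_pos: [539.9, -242.1, 191.6]
orientation: [2.184, 2.258, -0.001]
ft_force: [-2.3, -0.2, 1.1]
width: 9.2
grasp_force: 30.0
```

Call:
{"method": "tcp_steps", "body": {"deltas": "0,0.0572,0,0,0,0 | 0,0.0568,0.0056,0,0,0 | 0,0.056,0.0112,0,0,0 | 0,0.04,0.012,0,0,0 | 0,0,0,0,0,0"}}

```text
t: 6.8
ee_pos: [594.0, -240.3, 183.3]
orientation: [2.183, 2.257, 0.001]
ft_force: [0.9, 0.1, 6.0]
width: 9.1
grasp_force: 30.0
```

```bash
python3 -c "
import math
from h import *
o=telemetry.get_obs()['ee_pos']
print(math.atan2(o[2]-50.6,549.9-o[0]),math.hypot(o[2]-50.6,549.9-o[0]))"
```

```text
1.8917475690348766 139.81022878871096
```

The lid is at about 1.89 rad. I'll release it and raise the tool.

To row units: -20 mm / 250 = -0.08, 6 mm / 250 = 0.024.

Call:
{"method": "tcp_steps", "body": {"deltas": "0,0,0,0,0,0 | 0,0,0,0,0,0 | 0,0,0,0,0,0 | 0,0.024,0,0,0,0 | 0,0,-0.08,0,0,0", "aperture": 34}}

```text
t: 7.22
ee_pos: [596.3, -239.1, 199.9]
orientation: [-2.181, -2.253, 0.003]
ft_force: [-0.6, 0.2, -1.3]
width: 33.9
grasp_force: 0.0
```

Call:
{"method": "tcp_steps", "body": {"deltas": "0,0,-0.08,0,0,0 | 0,0,-0.12,0,0,0 | 0,-0.08,-0.08,0,0,0 | 0,-0.14,0,0,0,0 | 0,-0.14,0,0,0,0", "aperture": 68}}

```text
t: 7.63
ee_pos: [508.3, -243.2, 274.7]
orientation: [2.182, 2.257, 0.001]
ft_force: [-0.3, -0.0, -0.2]
width: 63.9
grasp_force: 0.0
```

```bash
python3 -c "
from h import *
for n in ('wrist','side'):
  d=vision.get_image(n);cv2.imwrite(f'pics/{n}3.png',d['img'][:,:,::-1])
print(tool((494.7,-244.5,150)))"
```

```text
[ -1.9  -8.8 123.3]
```

View pics/side3.png

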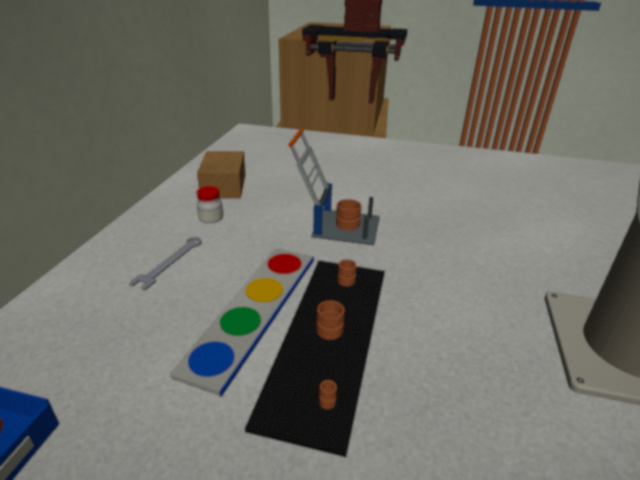

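The lid stands open, with its handle at (296,138). I'll turn so the fingers close parallel to the hinge, and measure the 54.

To row units: 0.121 rad / 3.1416 = 0.0385.

Call:
{"method": "tcp_steps", "body": {"deltas": "0,0,0,0,0,0.0385 | 0,0,0,0,0,0.0385 | 0,0,0,0,0,0.0385 | 0,0,0,0,0,0.0385 | 0,0,0,0,0,0.0385"}}

```text
t: 8.15
ee_pos: [508.9, -243.0, 273.3]
orientation: [2.762, 1.496, 0.001]
ft_force: [-0.5, 0.2, 0.3]
width: 67.9
grasp_force: 0.0
```

Call:
{"method": "tcp_steps", "body": {"deltas": "0,0,0,0,0,0.0385 | 0,0,0,0,0,0.0385 | 0,0,0,0,0,0.0385 | 0,0,0,0,0,0.0385 | 0,0,0,0,0,0.0385"}}

```text
t: 8.57
ee_pos: [508.9, -243.0, 273.2]
orientation: [-3.083, -0.605, -0.0]
ft_force: [0.6, 0.5, -0.2]
width: 68.0
grasp_force: 0.0
```

Call:
{"method": "tcp_steps", "body": {"deltas": "0,0,0,0,0,0.0385 | 0,0,0,0,0,0.0385 | 0,0,0,0,0,0.0385 | 0,0,0,0,0,0 | 0,0,0,0,0,0"}}

```text
t: 8.98
ee_pos: [508.7, -243.0, 273.2]
orientation: [-3.141, -0.054, -0.0]
ft_force: [0.5, -0.8, -0.4]
width: 67.9
grasp_force: 0.0
```

```bash
python3 -c "
from h import *
d=vision.get_image('side')
for c in blobs(cv2.inRange(hsv(d),(3,110,50),(18,255,255)),40,3):
  p=cen(c)
  if 330<p[0]<365 and 190<p[1]<230: print(p,cv2.boundingRect(c),ray(d,p,33))
d=vision.get_image('wrist');cv2.imwrite('pics/wrist4.png',d['img'][:,:,::-1])
print(-np.array(d['R']).T@d['t'],np.round(d['R'],2),d['fx'])
for c in blobs(cv2.inRange(hsv(d),(3,110,50),(18,255,255)),300,3):
  p=cen(c);print(p,cv2.boundingRect(c),ray(d,p,33),ray(d,p,58))
print(tool((494.7,-244.5,100)))"
```

```text
[348.06023771 214.55726634] (336, 200, 25, 30) [ 492.81468103 -244.48766124   33.        ]
[ 586.91158565 -240.11882518  440.46153557] [[ 0.03 -1.   -0.  ]
 [-0.96 -0.03  0.28]
 [-0.28 -0.01 -0.96]] 384.50226087993093
[284.57080223 472.19883872] (231, 465, 110, 15) [ 140.10880601 -214.59984717   33.        ] [ 167.52260711 -216.16557644   58.        ]
[538.52414178 467.26979254] (453, 455, 171, 25) [ 160.34840467 -554.48089054   33.        ] [ 186.52039538 -535.19305366   58.        ]
[442.78232932 445.54016064] (427, 417, 32, 63) [ 191.81323522 -421.6671926    33.        ] [ 216.054686   -410.52820452   58.        ]
[629.99407934 351.93724097] (618, 335, 22, 38) [ 339.343707   -629.68108739   33.        ] [ 354.53335418 -605.77930598   58.        ]
[134.6935123 241.8748695] (114, 224, 43, 37) [458.07964157 -44.97817102  33.        ] [465.98418794 -56.95112044  58.        ]
[ 20.91738229 236.77248051] (0, 215, 48, 47) [459.63783376  79.78396138  33.        ] [467.4467765   60.15617087  58.        ]
[315.76524255 218.8109331 ] (290, 190, 52, 57) [ 491.15450919 -244.27298329   33.        ] [ 497.02973103 -244.0181029    58.        ]
[144.59409684 126.23826076] (116, 97, 59, 59) [581.50060404 -67.16447884  33.        ] [581.83259744 -77.77617659  58.        ]
[315.44283446  87.47704115] (241, 79, 150, 18) [ 624.15718755 -239.27725812   33.        ] [ 621.8719656  -239.32889287   58.        ]
[-13.8   1.1 173.2]
```

View pics/wrist4.png

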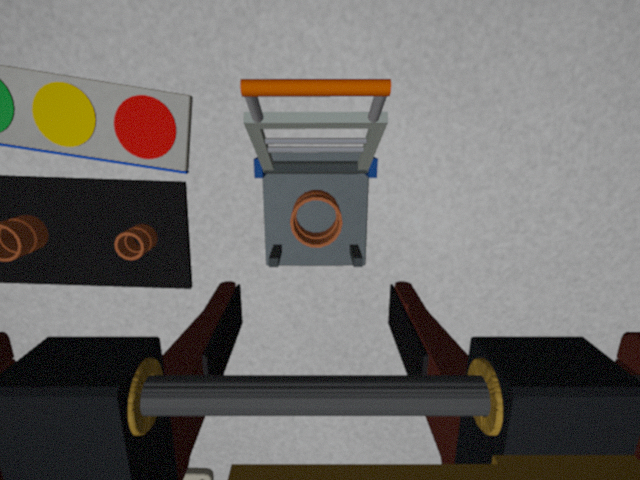

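The wrist view shows the 54 at (316,219), the lid behind it and the front posts at (274,255) and (358,255), so there is room for the fingers. I'll check the fingertip height against the side picture.

```bash
python3 -c "
from h import *
d=vision.get_image('side');R=np.array(d['R'])
def pr(X):
  c=R@np.array(X)+d['t'];return np.round([d['fx']*c[0]/c[2]+d['cx'],d['fy']*c[1]/c[2]+d['cy']],1)
for z in (245,257.7,275,290): print(z,pr((476,-243,z)),pr((540,-243,z)))
print(pr((470,-320,60)))
cv2.imwrite('pics/s5.png',cv2.resize(cv2.imread('pics/side3.png')[10:130,290:430],None,fx=4,fy=4))"
```

```text
245 [362.9 119.4] [330.3 116.3]
257.7 [363.4 112.8] [330.5 109.8]
275 [364.1 103.6] [330.8 100.7]
290 [364.7  95.5] [331.1  92.7]
[364.8 189.9]
```

View pics/s5.png

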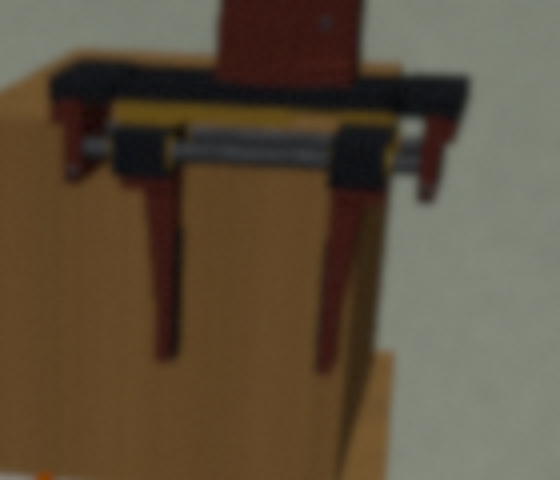

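The side crop puts the fingertips at (331.7,99.5) and (371,103), which is about 17 mm above what the reported TCP implies. The bar grip showed the same, so I'll take tip z ≈ reported z + 1 and descend to 26, which is safe either way.

To row units: 40 mm / 250 = 0.16, 38 mm / 250 = 0.152.

Call:
{"method": "tcp_steps", "body": {"deltas": "-0.064,0.006,0.152,0,0,0 | 0,0,0.16,0,0,0 | 0,0,0.16,0,0,0 | 0,0,0.16,0,0,0 | 0,0,0,0,0,0", "aperture": 66}}

```text
t: 9.55
ee_pos: [487.6, -242.6, 108.5]
orientation: [-3.135, -0.051, 0.017]
ft_force: [-2.0, 1.4, -0.7]
width: 65.9
grasp_force: 0.0
```

Call:
{"method": "tcp_steps", "body": {"deltas": "0,0,0.08,0,0,0 | 0,0,0.08,0,0,0 | 0,0,0,0,0,0"}}

```text
t: 9.8
ee_pos: [491.3, -244.4, 74.1]
orientation: [-3.14, -0.05, 0.005]
ft_force: [-0.6, 0.7, -0.2]
width: 65.9
grasp_force: 0.0
```

```bash
python3 -c "
from h import *
print(tool((493,-244.4,26)))"
```

```text
[ 1.8  0.1 48.1]
```

To row units: 16 mm / 250 = 0.064, 12 mm / 250 = 0.048.

Call:
{"method": "tcp_steps", "body": {"deltas": "0.0072,0,0.064,0,0,0 | 0,0,0.064,0,0,0 | 0,0,0.048,0,0,0 | 0,0,0.016,0,0,0 | 0,0,0,0,0,0"}}

```text
t: 10.22
ee_pos: [494.1, -244.9, 27.6]
orientation: [-3.141, -0.049, 0.001]
ft_force: [-0.1, 0.1, -0.2]
width: 66.0
grasp_force: 0.0
```

Call:
{"method": "tcp_steps", "body": {"deltas": "0,0,0,0,0,0 | 0,0,0,0,0,0 | 0,0,0,0,0,0 | 0,0,0,0,0,0 | 0,0,0,0,0,0", "aperture": 45}}

```text
t: 10.63
ee_pos: [494.7, -245.2, 28.3]
orientation: [3.141, 0.049, 0.002]
ft_force: [-1.5, 0.3, 6.6]
width: 53.0
grasp_force: 30.0
```

Call:
{"method": "tcp_steps", "body": {"deltas": "0,0,0,0,0,0 | 0,0,0,0,0,0"}}

```text
t: 10.8
ee_pos: [494.7, -245.2, 28.3]
orientation: [3.141, 0.048, 0.002]
ft_force: [0.2, 0.2, 7.1]
width: 52.8
grasp_force: 30.0
```

```bash
python3 -c "
from h import *
d=vision.get_image('side');cv2.imwrite('pics/s6.png',cv2.resize(d['img'][120:260,280:440,::-1],None,fx=4,fy=4))"
```

```text
(no output)
```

View pics/s6.png

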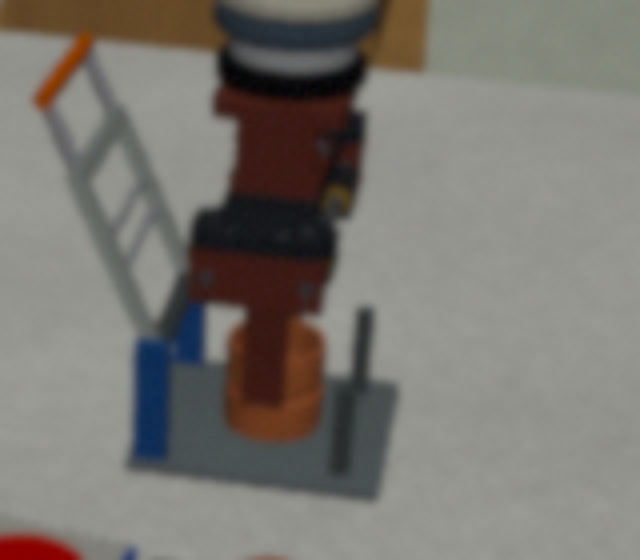

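The crop shows the 54 gripped well, with the tips low on the tube and clear of the posts and lid. I'll lift it, then go sideways to red.

To row units: -35 mm / 250 = -0.14, -25 mm / 250 = -0.1.

Call:
{"method": "tcp_steps", "body": {"deltas": "0,0,-0.06,0,0,0 | 0,0,-0.1,0,0,0 | 0,0,-0.14,0,0,0 | 0,0,-0.14,0,0,0 | 0,0,-0.06,0,0,0"}}

```text
t: 11.27
ee_pos: [495.6, -245.7, 156.5]
orientation: [3.139, 0.048, 0.007]
ft_force: [1.0, -0.2, -1.8]
width: 52.5
grasp_force: 30.0
```

Call:
{"method": "tcp_steps", "body": {"deltas": "0,-0.08,0,0,0,0 | 0,-0.14,0,0,0,0 | 0,-0.16,0,0,0,0 | 0,-0.16,0,0,0,0 | 0,-0.14,0,0,0,0"}}

```text
t: 11.68
ee_pos: [488.0, -73.2, 152.4]
orientation: [-3.141, -0.047, 0.0]
ft_force: [0.8, -0.7, -1.9]
width: 52.4
grasp_force: 30.0
```

Call:
{"method": "tcp_steps", "body": {"deltas": "0.08,-0.04,0,0,0,0 | 0.12,0,0,0,0,0 | 0.1,0,0,0,0,0 | 0.02,0,0,0,0,0 | 0,0,0,0,0,0"}}

```text
t: 12.1
ee_pos: [569.7, -62.3, 152.3]
orientation: [3.141, 0.05, 0.001]
ft_force: [0.3, 0.4, -3.1]
width: 52.7
grasp_force: 30.0
```

```bash
python3 -c "
from h import *
print(tool((580.2,-58.2,36)))"
```

```text
[ 10.6  -3.8 116.3]
```

To row units: 35 mm / 250 = 0.14, 30 mm / 250 = 0.12.

Call:
{"method": "tcp_steps", "body": {"deltas": "0.044,-0.016,0.08,0,0,0 | 0,0,0.14,0,0,0 | 0,0,0.12,0,0,0 | 0,0,0.06,0,0,0 | 0,0,0,0,0,0"}}

```text
t: 12.52
ee_pos: [574.8, -58.1, 48.7]
orientation: [-3.14, -0.048, 0.013]
ft_force: [0.1, 0.5, -1.7]
width: 53.1
grasp_force: 30.0
```

```bash
python3 -c "
from h import *
print(tool((580.2,-58.2,36)))
d=vision.get_image('side');H=hsv(d)
for c in blobs(cv2.inRange(H,(7,110,50),(18,255,255)),40,3):
  p=cen(c)
  if p[0]<310 and p[1]>210: print(cv2.boundingRect(c))
cv2.imwrite('pics/s7.png',cv2.resize(d['img'][170:310,220:380,::-1],None,fx=4,fy=4))"
```

```text
[ 5.5  0.3 12.6]
(274, 228, 27, 38)
```

View pics/s7.png

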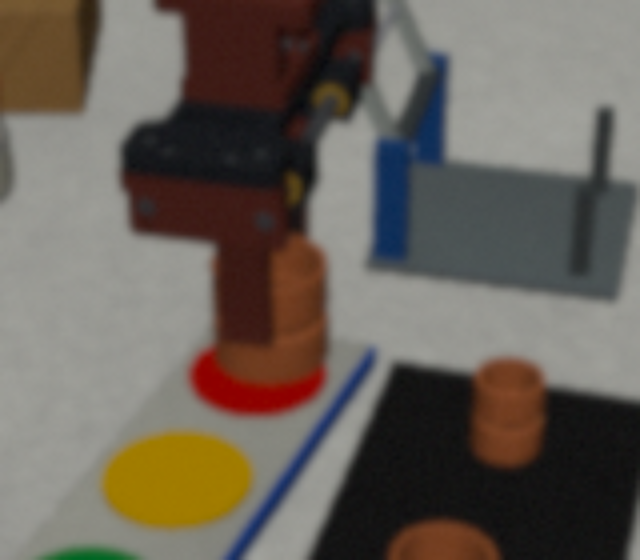

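The 54 hangs just above red, still a few mm toward the robot, as the offset says. I'll correct that and lower it.

Units first: shifts go in shares of 250 mm and turns go in shares of pi rad. So 6 mm / 250 = 0.024, 3 mm / 250 = 0.012.

Call:
{"method": "tcp_steps", "body": {"deltas": "0.024,0,0,0,0,0 | 0,0,0.024,0,0,0 | 0,0,0.012,0,0,0 | 0,0,0,0,0,0"}}

```text
t: 12.9
ee_pos: [585.5, -58.1, 43.6]
orientation: [3.141, 0.048, 0.001]
ft_force: [0.1, 0.2, -2.0]
width: 52.6
grasp_force: 30.0
```

Call:
{"method": "tcp_steps", "body": {"deltas": "0,0,0.006,0,0,0 | 0,0,0,0,0,0"}}

```text
t: 13.07
ee_pos: [585.3, -58.0, 42.0]
orientation: [3.141, 0.048, 0.0]
ft_force: [0.9, -1.5, -0.9]
width: 52.9
grasp_force: 30.0
```

To row units: -5 mm / 250 = -0.02, 3 mm / 250 = 0.012.

Call:
{"method": "tcp_steps", "body": {"deltas": "-0.02,0,0.012,0,0,0 | 0,0,0.008,0,0,0 | 0,0,0,0,0,0 | 0,0,0,0,0,0"}}

```text
t: 13.4
ee_pos: [580.1, -58.1, 36.6]
orientation: [-3.141, -0.048, 0.001]
ft_force: [-0.5, -0.4, -1.6]
width: 52.8
grasp_force: 30.0
```

Call:
{"method": "tcp_steps", "body": {"deltas": "0,0,0.0052,0,0,0 | 0,0,0,0,0,0"}}

```text
t: 13.57
ee_pos: [580.4, -58.1, 35.4]
orientation: [-3.141, -0.048, 0.0]
ft_force: [0.3, 0.1, -1.4]
width: 52.8
grasp_force: 30.0
```

To row units: 1 mm / 250 = 0.004.

Call:
{"method": "tcp_steps", "body": {"deltas": "0,0,0.004,0,0,0 | 0,0,0,0,0,0"}}

```text
t: 13.73
ee_pos: [580.4, -58.2, 34.4]
orientation: [3.141, 0.048, 0.0]
ft_force: [-0.5, 1.0, -1.6]
width: 52.8
grasp_force: 30.0
```

Call:
{"method": "tcp_steps", "body": {"deltas": "0,0,0.0032,0,0,0 | 0,0,0,0,0,0"}}

```text
t: 13.9
ee_pos: [580.4, -58.2, 34.3]
orientation: [3.141, 0.048, 0.0]
ft_force: [-2.8, 0.5, 5.6]
width: 52.9
grasp_force: 30.0
```

It touches down at z=34.3 as predicted. I'll release and go for the 42.

Call:
{"method": "tcp_steps", "body": {"deltas": "0,0,0,0,0,0 | 0,0,0,0,0,0 | 0,0,0,0,0,0 | 0,0,0,0,0,0", "aperture": 66}}

```text
t: 14.23
ee_pos: [580.4, -58.2, 33.7]
orientation: [3.141, 0.048, 0.0]
ft_force: [0.5, 0.2, -0.7]
width: 66.2
grasp_force: 0.0
```

Call:
{"method": "tcp_steps", "body": {"deltas": "0,0,-0.08,0,0,0 | 0,0,-0.14,0,0,0 | 0,0,-0.14,0,0,0 | 0,0,-0.04,0,0,0 | 0,0,0,0,0,0"}}

```text
t: 14.65
ee_pos: [582.6, -58.4, 136.9]
orientation: [3.14, 0.048, 0.01]
ft_force: [-0.0, -0.1, -0.3]
width: 66.2
grasp_force: 0.0
```

Call:
{"method": "tcp_steps", "body": {"deltas": "-0.1,-0.12,0,0,0,0 | -0.1,-0.12,0,0,0,0 | -0.1,-0.12,0,0,0,0 | -0.1,-0.12,0,0,0,0 | -0.06,-0.08,0,0,0,0", "aperture": 58}}

```text
t: 15.07
ee_pos: [456.8, 79.5, 131.8]
orientation: [3.141, 0.049, -0.007]
ft_force: [-0.0, -0.2, 0.1]
width: 58.0
grasp_force: 0.0
```

```bash
python3 -c "
from h import *
print(tool((459,88,70)))
d=vision.get_image('wrist')
for c in blobs(cv2.inRange(hsv(d),(3,110,50),(18,255,255)),300,3):
  p=cen(c);print(p.round(),cv2.boundingRect(c),ray(d,p,30).round(1))
d=vision.get_image('top')
for c in blobs(cv2.inRange(hsv(d),(7,110,50),(18,255,255)),40,3):
  p=cen(c);print(p.round(),cv2.boundingRect(c),ray(d,p,30).round(1))
"
```

```text
[ 2.7 -8.5 61.8]
[626. 447.] (608, 417, 32, 63) [ 275.6 -197.2   30. ]
[428. 439.] (412, 417, 28, 51) [279.6 -23.3  30. ]
[628. 356.] (613, 333, 27, 43) [ 366.5 -174.7   30. ]
[415. 334.] (383, 282, 64, 94) [380.8  -1.8  30. ]
[214. 334.] (183, 282, 64, 93) [376.1 156.9  30. ]
[126. 265.] (102, 244, 49, 43) [431.9 219.7  30. ]
[483. 244.] (450, 216, 67, 58) [456.4 -43.5  30. ]
[302. 240.] (270, 203, 64, 73) [455.2  89.1  30. ]
[545.  57.] (476, 2, 138, 112) [581.6 -63.2  30. ]
[343. 276.] (336, 268, 16, 17) [458.4 -44.1  30. ]
[352. 212.] (338, 197, 28, 30) [583.1 -58.1  30. ]
[467. 179.] (440, 176, 55, 6) [ 653.  -281.9   30. ]
[128.  82.] (106, 55, 46, 60) [838.2 390.9  30. ]
[506.  85.] (462, 48, 91, 75) [ 846.  -363.8   30. ]
```

The 54 stands about 2 mm from red's centre. The 42 is at (457.5,88.5).

To row units: 30 mm / 250 = 0.12, -9 mm / 250 = -0.036.

Call:
{"method": "tcp_steps", "body": {"deltas": "0,-0.036,0.12,0,0,0 | 0,0,0.12,0,0,0 | 0,0,0,0,0,0 | 0,0,0,0,0,0"}}

```text
t: 15.5
ee_pos: [459.3, 86.6, 72.0]
orientation: [3.14, 0.048, -0.008]
ft_force: [-0.5, 0.3, 0.0]
width: 57.9
grasp_force: 0.0
```

```bash
python3 -c "
from h import *
print(tool((457.5,88.5,23)))"
```

```text
[-1.5 -2.  49. ]
```

To row units: 18 mm / 250 = 0.072, 10 mm / 250 = 0.04.

Call:
{"method": "tcp_steps", "body": {"deltas": "-0.004,-0.008,0.072,0,0,0 | 0,0,0.072,0,0,0 | 0,0,0.04,0,0,0 | 0,0,0.008,0,0,0 | 0,0,0,0,0,0"}}

```text
t: 15.92
ee_pos: [460.0, 88.9, 25.9]
orientation: [3.141, 0.048, -0.001]
ft_force: [-0.2, -0.2, 1.0]
width: 58.2
grasp_force: 0.0
```

Call:
{"method": "tcp_steps", "body": {"deltas": "0,0,0,0,0,0 | 0,0,0,0,0,0 | 0,0,0,0,0,0 | 0,0,0,0,0,0 | 0,0,0,0,0,0", "aperture": 32}}

```text
t: 16.33
ee_pos: [460.5, 89.2, 26.5]
orientation: [-3.141, -0.049, -0.003]
ft_force: [-1.6, -1.4, 7.7]
width: 41.9
grasp_force: 30.0
```

Call:
{"method": "tcp_steps", "body": {"deltas": "0,0,0,0,0,0 | 0,0,0,0,0,0"}}

```text
t: 16.5
ee_pos: [460.4, 89.2, 26.5]
orientation: [-3.141, -0.049, -0.002]
ft_force: [-0.8, -1.1, 7.7]
width: 42.0
grasp_force: 30.0
```

To row units: -30 mm / 250 = -0.12, -15 mm / 250 = -0.06.

Call:
{"method": "tcp_steps", "body": {"deltas": "0,0,-0.06,0,0,0 | 0,0,-0.12,0,0,0 | 0,0,-0.12,0,0,0 | 0,0,-0.06,0,0,0 | 0,0,0,0,0,0"}}

```text
t: 16.92
ee_pos: [462.0, 89.7, 118.9]
orientation: [-3.14, -0.048, -0.01]
ft_force: [0.7, -0.6, -1.5]
width: 41.6
grasp_force: 30.0
```

Call:
{"method": "tcp_steps", "body": {"deltas": "0.096,0.044,0,0,0,0 | 0.12,0.056,0,0,0,0 | 0.144,0.072,0,0,0,0 | 0.12,0.056,0,0,0,0 | 0,0,0,0,0,0"}}

```text
t: 17.33
ee_pos: [587.1, 33.9, 115.1]
orientation: [3.141, 0.045, 0.008]
ft_force: [0.2, 0.1, -0.8]
width: 41.7
grasp_force: 30.0
```

Call:
{"method": "tcp_steps", "body": {"deltas": "0,0,0,0,0,0"}}

```text
t: 17.42
ee_pos: [581.8, 35.2, 114.1]
orientation: [-3.141, -0.046, 0.002]
ft_force: [-0.2, 0.8, -1.9]
width: 42.0
grasp_force: 30.0
```

```bash
python3 -c "
from h import *
print(tool((591,26,36)))"
```

```text
[ 9.1  9.5 78.1]
```

To row units: 25 mm / 250 = 0.1, 20 mm / 250 = 0.08.

Call:
{"method": "tcp_steps", "body": {"deltas": "0.036,0.036,0.08,0,0,0 | 0,0,0.1,0,0,0 | 0,0,0.08,0,0,0 | 0,0,0,0,0,0 | 0,0,0,0,0,0"}}

```text
t: 17.83
ee_pos: [588.1, 27.6, 49.2]
orientation: [-3.141, -0.049, 0.007]
ft_force: [0.9, -0.1, -0.7]
width: 41.7
grasp_force: 30.0
```

```bash
python3 -c "
from h import *
print(tool((591,26,33)))"
```

```text
[ 2.9  1.7 16.2]
```

To row units: 6 mm / 250 = 0.024, 5 mm / 250 = 0.02.

Call:
{"method": "tcp_steps", "body": {"deltas": "0,0.006,0.024,0,0,0 | 0,0,0.02,0,0,0 | 0,0,0.008,0,0,0 | 0,0,0,0,0,0 | 0,0,0,0,0,0"}}

```text
t: 18.25
ee_pos: [591.0, 25.7, 38.1]
orientation: [-3.141, -0.048, -0.001]
ft_force: [-0.6, -0.2, -0.4]
width: 41.8
grasp_force: 30.0
```

```bash
python3 -c "
from h import *
print(tool((591,26,33)))"
```

```text
[ 0.1 -0.2  5.1]
```

To row units: 4 mm / 250 = 0.016.

Call:
{"method": "tcp_steps", "body": {"deltas": "0,0,0.016,0,0,0 | 0,0,0,0,0,0 | 0,0,0,0,0,0"}}

```text
t: 18.5
ee_pos: [590.7, 25.7, 33.6]
orientation: [-3.141, -0.048, 0.0]
ft_force: [0.9, 0.3, -0.7]
width: 41.8
grasp_force: 30.0
```

Call:
{"method": "tcp_steps", "body": {"deltas": "0,0,0.004,0,0,0 | 0,0,0,0,0,0"}}

```text
t: 18.67
ee_pos: [590.8, 25.7, 32.6]
orientation: [-3.141, -0.048, -0.0]
ft_force: [-0.5, -0.6, -1.0]
width: 41.7
grasp_force: 30.0
```

Call:
{"method": "tcp_steps", "body": {"deltas": "0,0,0.0032,0,0,0 | 0,0,0,0,0,0"}}

```text
t: 18.83
ee_pos: [590.8, 25.7, 32.6]
orientation: [-3.141, -0.048, -0.0]
ft_force: [-2.7, 0.3, 5.0]
width: 41.6
grasp_force: 30.0
```

Touchdown. I'll release and go to the 32.

Call:
{"method": "tcp_steps", "body": {"deltas": "0,0,0,0,0,0 | 0,0,0,0,0,0 | 0,0,0,0,0,0 | 0,0,0,0,0,0", "aperture": 54}}

```text
t: 19.17
ee_pos: [590.8, 25.7, 31.8]
orientation: [-3.141, -0.048, 0.0]
ft_force: [0.0, -0.5, -0.4]
width: 54.1
grasp_force: 0.0
```

Call:
{"method": "tcp_steps", "body": {"deltas": "0,0,-0.08,0,0,0 | 0,0,-0.12,0,0,0 | 0,0,-0.12,0,0,0 | 0,0,0,0,0,0 | 0,0,0,0,0,0"}}

```text
t: 19.58
ee_pos: [592.1, 25.7, 113.6]
orientation: [-3.141, -0.048, -0.006]
ft_force: [-0.2, -0.1, 0.1]
width: 54.2
grasp_force: 0.0
```

Call:
{"method": "tcp_steps", "body": {"deltas": "-0.12,0.064,0,0,0,0 | -0.144,0.076,0,0,0,0 | -0.144,0.076,0,0,0,0 | -0.128,0.06,0,0,0,0 | 0,0,0,0,0,0", "aperture": 50}}

```text
t: 20.0
ee_pos: [450.6, -48.4, 109.7]
orientation: [-3.14, -0.046, 0.015]
ft_force: [-0.0, 0.4, -0.8]
width: 50.0
grasp_force: 0.0
```

Call:
{"method": "tcp_steps", "body": {"deltas": "0,0,0.04,0,0,0 | 0,0,0,0,0,0"}}

```text
t: 20.17
ee_pos: [458.5, -47.4, 100.1]
orientation: [-3.141, -0.047, 0.003]
ft_force: [-0.3, -0.1, 0.3]
width: 49.6
grasp_force: 0.0
```

```bash
python3 -c "
from h import *
print(tool((457.5,-43.4,65)))
d=vision.get_image('top')
for c in blobs(cv2.inRange(hsv(d),(7,110,50),(18,255,255)),40,3):
  p=cen(c);print(p.round(),cv2.boundingRect(c),ray(d,p,30).round(1))
"
```

```text
[-0.8 -4.  35.1]
[202. 288.] (197, 283, 11, 11) [431.7 222.4  30. ]
[352. 208.] (338, 197, 28, 21) [591.5 -59.3  30. ]
[307. 205.] (297, 195, 22, 24) [594.6  28.6  30. ]
[467. 179.] (440, 176, 55, 6) [ 653.  -281.9   30. ]
[128.  82.] (106, 55, 45, 60) [838.  390.9  30. ]
[506.  85.] (462, 48, 91, 75) [ 846.  -363.9   30. ]
```

To row units: 20 mm / 250 = 0.08, -4 mm / 250 = -0.016.

Call:
{"method": "tcp_steps", "body": {"deltas": "-0.004,-0.016,0.08,0,0,0 | 0,0,0.08,0,0,0 | 0,0,0,0,0,0 | 0,0,0,0,0,0"}}

```text
t: 20.55
ee_pos: [457.8, -42.9, 60.9]
orientation: [-3.141, -0.05, 0.004]
ft_force: [0.7, 0.8, 0.2]
width: 50.5
grasp_force: 0.0
```

Call:
{"method": "tcp_steps", "body": {"deltas": "0,0,0.06,0,0,0 | 0,0,0.048,0,0,0 | 0,0,0.028,0,0,0 | 0,0,0,0,0,0 | 0,0,0,0,0,0"}}

```text
t: 20.97
ee_pos: [458.3, -43.4, 28.2]
orientation: [3.141, 0.049, 0.0]
ft_force: [-0.1, 0.1, -0.6]
width: 49.9
grasp_force: 0.0
```

```bash
python3 -c "
from h import *
print(tool((457.5,-43.4,21)))"
```

```text
[-0.8  0.   7.2]
```

To row units: 7 mm / 250 = 0.028, -0.8 mm / 250 = -0.0032.

Call:
{"method": "tcp_steps", "body": {"deltas": "-0.0032,0,0.028,0,0,0 | 0,0,0,0,0,0 | 0,0,0,0,0,0"}}

```text
t: 21.22
ee_pos: [457.0, -43.4, 21.0]
orientation: [-3.141, -0.048, 0.0]
ft_force: [-0.9, -0.0, -0.1]
width: 49.9
grasp_force: 0.0
```

Call:
{"method": "tcp_steps", "body": {"deltas": "0,0,0,0,0,0 | 0,0,0,0,0,0 | 0,0,0,0,0,0 | 0,0,0,0,0,0 | 0,0,0,0,0,0", "aperture": 22}}

```text
t: 21.63
ee_pos: [457.2, -43.5, 21.1]
orientation: [3.141, 0.048, 0.001]
ft_force: [0.0, 0.3, 1.8]
width: 30.6
grasp_force: 30.0
```

Call:
{"method": "tcp_steps", "body": {"deltas": "0,0,0,0,0,0 | 0,0,0,0,0,0"}}

```text
t: 21.8
ee_pos: [457.2, -43.5, 21.1]
orientation: [3.141, 0.049, 0.0]
ft_force: [-0.3, -0.7, 4.2]
width: 30.6
grasp_force: 30.0
```

Call:
{"method": "tcp_steps", "body": {"deltas": "0,0,-0.06,0,0,0 | 0,0,-0.1,0,0,0 | 0,0,-0.12,0,0,0 | 0,0,-0.12,0,0,0 | 0,0,0,0,0,0"}}

```text
t: 22.22
ee_pos: [460.0, -43.7, 125.2]
orientation: [3.14, 0.048, 0.012]
ft_force: [1.2, 0.4, -0.2]
width: 30.7
grasp_force: 30.0
```

```bash
python3 -c "
from h import *
print(tool((600.5,110.5,115)))"
```

```text
[ 145.1 -149.9   11.1]
```

To row units: -29 mm / 250 = -0.116, 28 mm / 250 = 0.112.

Call:
{"method": "tcp_steps", "body": {"deltas": "0.096,-0.1,0,0,0,0 | 0.112,-0.116,0,0,0,0 | 0.112,-0.116,0,0,0,0 | 0.112,-0.116,0,0,0,0 | 0.112,-0.116,0,0,0,0"}}

```text
t: 22.63
ee_pos: [589.1, 103.2, 119.9]
orientation: [3.141, 0.048, -0.002]
ft_force: [0.2, -0.9, -1.1]
width: 30.6
grasp_force: 30.0
```

Call:
{"method": "tcp_steps", "body": {"deltas": "0.032,-0.032,0,0,0,0 | 0,0,0,0,0,0 | 0,0,0,0,0,0"}}

```text
t: 22.88
ee_pos: [595.1, 109.9, 119.5]
orientation: [3.141, 0.05, -0.004]
ft_force: [0.5, 0.3, -1.3]
width: 30.9
grasp_force: 30.0
```

```bash
python3 -c "
from h import *
print(tool((600.5,110.5,45)))"
```

```text
[ 5.6 -0.5 74.5]
```

To row units: 30 mm / 250 = 0.12, 25 mm / 250 = 0.1.

Call:
{"method": "tcp_steps", "body": {"deltas": "0.02,0,0.08,0,0,0 | 0,0,0.12,0,0,0 | 0,0,0.1,0,0,0 | 0,0,0,0,0,0 | 0,0,0,0,0,0"}}

```text
t: 23.3
ee_pos: [598.9, 108.5, 44.7]
orientation: [3.14, 0.046, -0.007]
ft_force: [-0.5, 0.4, -0.5]
width: 30.5
grasp_force: 30.0
```

Call:
{"method": "tcp_steps", "body": {"deltas": "0,0,0.012,0,0,0 | 0,0,0.012,0,0,0 | 0,0,0,0,0,0"}}

```text
t: 23.55
ee_pos: [601.9, 109.9, 40.9]
orientation: [-3.141, -0.048, -0.003]
ft_force: [0.4, 0.4, -1.0]
width: 30.7
grasp_force: 30.0
```

```bash
python3 -c "
from h import *
print(tool((600.5,110.5,27.1)))"
```

```text
[-1.4 -0.7 13.8]
```

To row units: 6 mm / 250 = 0.024, 4.5 mm / 250 = 0.018.

Call:
{"method": "tcp_steps", "body": {"deltas": "-0.004,-0.002,0.024,0,0,0 | 0,0,0.018,0,0,0 | 0,0,0.008,0,0,0 | 0,0,0,0,0,0 | 0,0,0,0,0,0"}}

```text
t: 23.97
ee_pos: [600.3, 110.6, 27.2]
orientation: [3.141, 0.049, -0.0]
ft_force: [0.3, -1.1, -0.3]
width: 30.6
grasp_force: 30.0
```

Call:
{"method": "tcp_steps", "body": {"deltas": "0,0,0.0032,0,0,0 | 0,0,0,0,0,0"}}

```text
t: 24.13
ee_pos: [600.4, 110.6, 27.1]
orientation: [-3.141, -0.049, 0.0]
ft_force: [-1.4, -0.0, 6.2]
width: 30.6
grasp_force: 30.0
```

Touchdown. I'll release and go to the 22.

Call:
{"method": "tcp_steps", "body": {"deltas": "0,0,0,0,0,0 | 0,0,0,0,0,0 | 0,0,0,0,0,0 | 0,0,0,0,0,0", "aperture": 44}}

```text
t: 24.47
ee_pos: [600.3, 110.6, 26.5]
orientation: [-3.141, -0.048, 0.0]
ft_force: [0.9, 0.7, 0.3]
width: 43.9
grasp_force: 0.0
```

Call:
{"method": "tcp_steps", "body": {"deltas": "0,0,-0.08,0,0,0 | 0,0,-0.12,0,0,0 | 0,0,-0.12,0,0,0 | 0,0,0,0,0,0 | 0,0,0,0,0,0"}}

```text
t: 24.88
ee_pos: [601.7, 110.8, 108.3]
orientation: [-3.141, -0.048, -0.006]
ft_force: [0.2, -0.4, 0.2]
width: 44.1
grasp_force: 0.0
```

Call:
{"method": "tcp_steps", "body": {"deltas": "-0.136,-0.088,0,0,0,0 | -0.136,-0.088,0,0,0,0 | -0.136,-0.088,0,0,0,0 | -0.136,-0.088,0,0,0,0 | -0.128,-0.088,0,0,0,0", "aperture": 40}}

```text
t: 25.3
ee_pos: [426.1, 215.2, 105.2]
orientation: [3.14, 0.047, -0.004]
ft_force: [-0.6, 0.0, -0.1]
width: 40.0
grasp_force: 0.0
```

Call:
{"method": "tcp_steps", "body": {"deltas": "0,0,0.04,0,0,0 | 0,0,0,0,0,0 | 0,0,0,0,0,0"}}

```text
t: 25.55
ee_pos: [428.8, 215.1, 95.7]
orientation: [3.14, 0.05, -0.002]
ft_force: [1.0, -0.3, 0.3]
width: 40.1
grasp_force: 0.0
```

```bash
python3 -c "
from h import *
print(tool((431.5,221,60)))
d=vision.get_image('wrist')
for c in blobs(cv2.inRange(hsv(d),(3,110,50),(18,255,255)),300,3):
  p=cen(c);print(p.round(),cv2.boundingRect(c),ray(d,p,24).round(1))
"
```

```text
[ 3.  -5.8 35.6]
[616. 450.] (587, 417, 53, 63) [274.8 -23.   24. ]
[395. 438.] (384, 417, 19, 49) [280.5 149.4  24. ]
[628. 356.] (614, 333, 26, 43) [357.9 -10.2  24. ]
[387. 331.] (363, 281, 46, 94) [372.6 163.5  24. ]
[242. 331.] (221, 281, 46, 94) [369.5 264.2  24. ]
[307. 250.] (288, 226, 37, 47) [430.  220.8  24. ]
```

To row units: 20 mm / 250 = 0.08, -6 mm / 250 = -0.024.

Call:
{"method": "tcp_steps", "body": {"deltas": "0.008,-0.024,0.08,0,0,0 | 0,0,0.08,0,0,0 | 0,0,0,0,0,0 | 0,0,0,0,0,0"}}

```text
t: 25.93
ee_pos: [431.1, 220.4, 55.9]
orientation: [3.14, 0.046, -0.003]
ft_force: [-0.6, -1.1, 0.0]
width: 39.8
grasp_force: 0.0
```

Call:
{"method": "tcp_steps", "body": {"deltas": "0,0,0.06,0,0,0 | 0,0,0.04,0,0,0 | 0,0,0.02,0,0,0 | 0,0,0,0,0,0 | 0,0,0,0,0,0"}}

```text
t: 26.35
ee_pos: [431.0, 221.2, 26.8]
orientation: [3.141, 0.048, -0.0]
ft_force: [-0.6, 0.2, 1.2]
width: 40.1
grasp_force: 0.0
```

```bash
python3 -c "
from h import *
print(tool((430.7,221,18)))"
```

```text
[-0.3  0.2  8.8]
```

To row units: 5 mm / 250 = 0.02, 3.5 mm / 250 = 0.014.

Call:
{"method": "tcp_steps", "body": {"deltas": "0,0,0.02,0,0,0 | 0,0,0.014,0,0,0 | 0,0,0,0,0,0 | 0,0,0,0,0,0"}}

```text
t: 26.68
ee_pos: [430.7, 221.4, 18.0]
orientation: [3.141, 0.049, -0.0]
ft_force: [-0.5, -0.6, 0.4]
width: 40.1
grasp_force: 0.0
```

Call:
{"method": "tcp_steps", "body": {"deltas": "0,0,0,0,0,0 | 0,0,0,0,0,0 | 0,0,0,0,0,0 | 0,0,0,0,0,0 | 0,0,0,0,0,0", "aperture": 12}}

```text
t: 27.1
ee_pos: [430.9, 221.4, 18.2]
orientation: [-3.141, -0.048, -0.0]
ft_force: [0.4, 0.0, 1.0]
width: 20.7
grasp_force: 30.0
```

Call:
{"method": "tcp_steps", "body": {"deltas": "0,0,0,0,0,0 | 0,0,0,0,0,0"}}

```text
t: 27.27
ee_pos: [430.9, 221.4, 18.2]
orientation: [-3.141, -0.048, -0.0]
ft_force: [-0.3, -0.1, 1.9]
width: 20.7
grasp_force: 30.0
```

Call:
{"method": "tcp_steps", "body": {"deltas": "0,0,-0.06,0,0,0 | 0,0,-0.1,0,0,0 | 0,0,-0.12,0,0,0 | 0,0,-0.1,0,0,0 | 0,0,0,0,0,0"}}

```text
t: 27.68
ee_pos: [433.4, 222.6, 117.1]
orientation: [-3.138, -0.048, -0.01]
ft_force: [0.2, 0.9, -0.2]
width: 21.0
grasp_force: 30.0
```

```bash
python3 -c "
from h import *
print(tool((610,195,115)))"
```

```text
[175.7  33.1   3.1]
```

Place height is ee z≈24.2.

To row units: 38 mm / 250 = 0.152, 37 mm / 250 = 0.148.

Call:
{"method": "tcp_steps", "body": {"deltas": "0.12,0.024,0,0,0,0 | 0.14,0.024,0,0,0,0 | 0.14,0.028,0,0,0,0 | 0.152,0.028,0,0,0,0 | 0.148,0.028,0,0,0,0"}}

```text
t: 28.1
ee_pos: [607.9, 193.2, 112.0]
orientation: [3.141, 0.049, -0.002]
ft_force: [1.5, 0.7, -0.2]
width: 20.9
grasp_force: 30.0
```

Call:
{"method": "tcp_steps", "body": {"deltas": "0,0,0.04,0,0,0 | 0,0,0,0,0,0 | 0,0,0,0,0,0"}}

```text
t: 28.35
ee_pos: [604.7, 193.2, 101.1]
orientation: [3.14, 0.048, -0.007]
ft_force: [-0.5, 0.0, -0.9]
width: 20.8
grasp_force: 30.0
```

```bash
python3 -c "
from h import *
print(tool((610,195,40)))"
```

```text
[ 5.6 -1.7 61. ]
```

To row units: 25 mm / 250 = 0.1, 20 mm / 250 = 0.08.

Call:
{"method": "tcp_steps", "body": {"deltas": "0.016,-0.006,0.08,0,0,0 | 0,0,0.1,0,0,0 | 0,0,0.06,0,0,0 | 0,0,0,0,0,0 | 0,0,0,0,0,0"}}

```text
t: 28.77
ee_pos: [608.8, 195.6, 42.5]
orientation: [3.14, 0.05, -0.004]
ft_force: [0.2, 1.2, -1.0]
width: 20.9
grasp_force: 30.0
```

Call:
{"method": "tcp_steps", "body": {"deltas": "0,0,0.012,0,0,0 | 0,0,0.008,0,0,0 | 0,0,0,0,0,0"}}

```text
t: 29.02
ee_pos: [610.9, 195.7, 38.9]
orientation: [-3.141, -0.049, -0.002]
ft_force: [-0.5, 0.0, -0.6]
width: 20.9
grasp_force: 30.0
```

```bash
python3 -c "
from h import *
print(tool((610,195,24.2)))"
```

```text
[-1.   0.6 14.7]
```

To row units: 6 mm / 250 = 0.024, 5 mm / 250 = 0.02.

Call:
{"method": "tcp_steps", "body": {"deltas": "-0.0032,0.002,0.024,0,0,0 | 0,0,0.02,0,0,0 | 0,0,0.01,0,0,0 | 0,0,0,0,0,0 | 0,0,0,0,0,0"}}

```text
t: 29.43
ee_pos: [609.9, 194.8, 24.3]
orientation: [3.141, 0.048, -0.0]
ft_force: [-0.4, -0.4, 0.1]
width: 21.0
grasp_force: 30.0
```

Call:
{"method": "tcp_steps", "body": {"deltas": "0,0,0.004,0,0,0 | 0,0,0,0,0,0"}}

```text
t: 29.6
ee_pos: [609.9, 194.8, 24.2]
orientation: [3.141, 0.048, -0.0]
ft_force: [-2.1, -1.2, 6.0]
width: 21.0
grasp_force: 30.0
```

Call:
{"method": "tcp_steps", "body": {"deltas": "0,0,0.002,0,0,0 | 0,0,0,0,0,0"}}

```text
t: 29.77
ee_pos: [610.0, 194.8, 24.2]
orientation: [3.141, 0.048, 0.0]
ft_force: [-2.9, -2.0, 11.5]
width: 20.4
grasp_force: 30.0
```

To row units: -1 mm / 250 = -0.004.

Call:
{"method": "tcp_steps", "body": {"deltas": "0,0,-0.004,0,0,0 | 0,0,0,0,0,0 | 0,0,0,0,0,0 | 0,0,0,0,0,0", "aperture": 36}}

```text
t: 30.1
ee_pos: [609.8, 194.9, 23.8]
orientation: [3.141, 0.048, -0.0]
ft_force: [-0.2, -0.1, -1.2]
width: 36.0
grasp_force: 0.0
```

Call:
{"method": "tcp_steps", "body": {"deltas": "0,0,-0.06,0,0,0 | 0,0,-0.12,0,0,0 | 0,0,-0.12,0,0,0 | 0,0,-0.12,0,0,0 | 0,0,-0.08,0,0,0"}}

```text
t: 30.52
ee_pos: [611.0, 195.2, 153.0]
orientation: [-3.14, -0.048, -0.005]
ft_force: [1.1, 0.1, 0.2]
width: 36.0
grasp_force: 0.0
```

Call:
{"method": "tcp_steps", "body": {"deltas": "-0.16,0,0,0,0,0 | -0.16,0,0,0,0,0 | -0.16,0,0,0,0,0 | -0.16,0,0,0,0,0 | -0.08,0,0,0,0,0"}}

```text
t: 30.93
ee_pos: [425.2, 188.4, 149.4]
orientation: [3.14, 0.049, -0.004]
ft_force: [-0.8, 0.1, 0.7]
width: 36.1
grasp_force: 0.0
```

Call:
{"method": "tcp_steps", "body": {"deltas": "0,0,0,0,0,0 | 0,0,0,0,0,0 | 0,0,0,0,0,0"}}

```text
t: 31.18
ee_pos: [431.7, 189.9, 150.1]
orientation: [-3.14, -0.049, -0.004]
ft_force: [-0.3, 0.1, 0.5]
width: 36.1
grasp_force: 0.0
```

```bash
python3 -c "
from h import *
for n in ('top','side'):
  d=vision.get_image(n)
  for c in blobs(cv2.inRange(hsv(d),(7,110,50),(18,255,255)),40,3):
    p=cen(c);print(n,p.round(),cv2.boundingRect(c),[ray(d,p,z).round(1)[:2].tolist() for z in (30,33,36,39)])
  cv2.imwrite(f'pics/{n}9.png',d['img'][:,:,::-1])
"
```

```text
top [351. 212.] (338, 197, 28, 30) [[583.1, -58.1], [582.5, -58.0], [581.9, -57.9], [581.3, -57.8]]
top [308. 207.] (297, 195, 22, 25) [[591.4, 26.8], [590.8, 26.7], [590.2, 26.6], [589.6, 26.4]]
top [263. 200.] (255, 192, 16, 18) [[604.0, 113.7], [603.4, 113.3], [602.7, 112.9], [602.1, 112.6]]
top [467. 179.] (440, 176, 55, 6) [[653.0, -281.8], [652.2, -281.0], [651.4, -280.3], [650.6, -279.5]]
top [128.  82.] (106, 55, 45, 60) [[838.3, 391.1], [837.0, 389.9], [835.6, 388.7], [834.3, 387.5]]
top [507.  85.] (462, 48, 91, 74) [[846.2, -364.0], [844.9, -363.0], [843.5, -36
[... 926 characters left out ...]
820.7], [-94.7, -1805.5], [-91.8, -1790.3], [-89.0, -1775.1]]
side [520.  77.] (500, 9, 40, 141) [[-50.7, -1812.1], [-48.1, -1797.0], [-45.6, -1781.9], [-43.0, -1766.7]]
side [512.  76.] (493, 9, 38, 140) [[-15.1, -1826.0], [-12.8, -1810.8], [-10.4, -1795.6], [-8.1, -1780.3]]
side [502.  76.] (484, 9, 36, 139) [[29.9, -1823.3], [32.0, -1808.1], [34.1, -1792.9], [36.1, -1777.7]]
side [494.  76.] (476, 8, 35, 139) [[70.1, -1811.6], [71.9, -1796.4], [73.7, -1781.3], [75.5, -1766.2]]
side [484.  74.] (468, 8, 33, 138) [[112.0, -1826.8], [113.6, -1811.6], [115.2, -1796.4], [116.7, -1781.2]]
side [476.  74.] (460, 8, 32, 138) [[152.2, -1817.0], [153.5, -1801.8], [154.8, -1786.7], [156.1, -1771.5]]
```

View pics/top9.png

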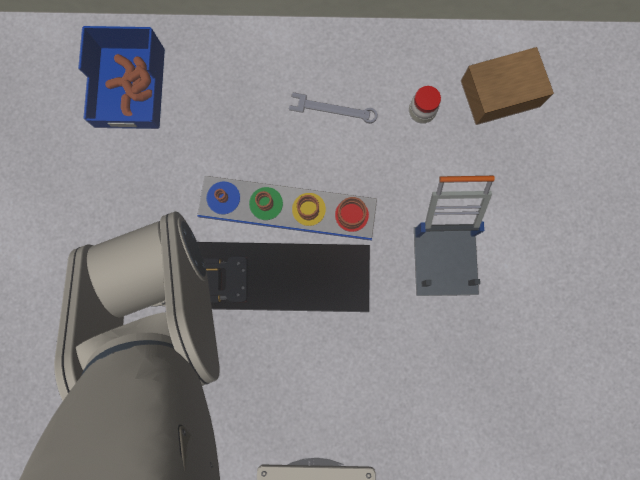

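View pics/side9.png

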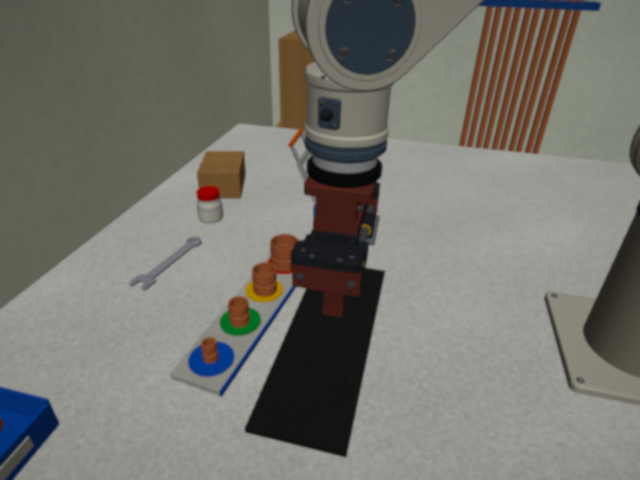

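Both views show all four couplings upright on their own pads, each within about 3 mm of centre. They stand at blue (221,195), green (264,201), yellow (308,207) and red (351,212). The lid is open and the arm is clear, so I'm handing the job in.

```bash
python3 -c "
from workcell import ctrl, vision, telemetry, close_job
print(close_job())"
```

```text
the job is handed in; nothing more can be done
None
```

I handed in the job at about 31 s of robot time: all four couplings stand upright on their own pads (54 red, 42 yellow, 32 green, 22 blue), each about 3 mm or less from centre by camera. The lid is open and the arm is clear; no verdict was returned.

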